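# Test the bare block battery with the hand-held tester

## Robot

A 6-joint arm with a two-finger parallel gripper is mounted at the origin on the work surface. World frame = base frame: x ahead of the robot, y to its left, z up, the work surface at z = 0. Lengths are in m, angles in degrees, forces in N, time in s.
With the tool pointing down it reaches from about 0.35 to 0.775 m from the base axis. Payload 5.5 kg.
Tool frame: the origin (TCP) lies on the mounting face of the last link; the fingertips stand 173 mm ahead of it and the grasp point (between the pads) lies 155 mm ahead of it (bot.finger_overhang is the distance from the TCP to the fingertips, in m); z points along the fingers, y is the direction in which the jaws open and shut (so a half turn about z gives the same grasp; the last joint's range is limited). The gripper opens to 85 mm and grips with 20 to 120 N. Pads are 22 mm wide; open, the fingers measure 114 mm over their backs; the gripper's body (76 mm by 85 mm) begins 54 mm behind the grasp point. The pads swing forward as they close: fully open they stand 13 mm farther back than shut.
Start: joints at [60.699, 17.945, 2.641, 74.691, 0, 82.002], TCP at [0.209, 0.536, 0.405] pointing down, gripper open.
Joint ranges: [-158.12, 158.12], [-49.38, 96.58], [-58.88, 72.47], [-126.05, 133.96], [-84.25, 85.87], [-180, 180]. Speed limits (degrees/s): [147.25, 147.25, 180, 180, 180, 180].

## Interface

Orientations are given as [roll, pitch, yaw] about the fixed x, y, z axes, in that order (R = Rz(yaw) Ry(pitch) Rx(roll)).
In Python, from rig import bot gives the robot as it stands.
- The arm moves only by the shell command python3 -m pendant 'ROWS'. ROWS is JSON, a list of rows, each a list of 5 numbers: the closure, from 0 (fully open) to 1 (shut), then the shift along the world's x, y, z in mm, then the turn about the world's z in degrees. In form: [[grip, x, y, z, yaw], ...]. A call has exactly 5 rows; each row is the pose to reach, as a shift and turn from the pose commanded when the call began; what a row does not reach only later rows make up. A row lasts 1/8 s, in which the tool goes at most 62.5 mm and 10.7 degrees, less where a joint would pass 70% of its speed; a pose out of reach is approached as far as the arm can. A call with a gripper value outside its range is refused whole. The fingers move at their own pace and stop on an object; the grip force is fixed at half the most. Time passes only in rows, so rows that repeat a pose let the fingers close, or fill a call up. It gives the time, the measured TCP pose, the force and the opening at its end, in the units of the state.
- bot.sense(): the state, without advancing time (a new reading comes with each control period).
- bot.get_image(name): name is "scene" or "top"; returns a dict with "color" (420x560x3 uint8, blue, green, red), "z_map" (420x560 float32, m along the optical axis (not along the pixel's ray), 0 where there is no reading), "fx", "fy", "cx", "cy" (pixels), "distortion" ([k1, k2, p1, p2, k3] as OpenCV has them; the pictures are not rectified), "R" (3x3) and "t" (3): a world point X has camera coordinates R X + t. Camera axes: x right, y down, z forward; pixel columns grow to the right and rows downward; lengths in m; the calibration is good to about 2 mm. A picture is of the moment at which its call begins.
- bot.close_job(): hands the job in, once; it reports no verdict.
The state is a dict: "time_s": time; "joint_pos": joint angles; "joint_vel": joint speeds; "tau": joint torques, N m; "eef_pos": TCP position; "tool_rot": TCP orientation; "force": force on the tool from outside, world axes, zero at the start; "torque": the same for the moment, N m; "grip_width": opening from 0.0 (shut) to 1.0 (fully open).
Only numpy, scipy, OpenCV 4.12 (cv2) and the standard library are available. Lean on these libraries where they do the work, as an engineer would, in place of code of your own. Each camera call takes 0.05 s, during which the arm holds its last target.

## Task

Of the two 9-volt block batteries standing in the sorting mat, test the one whose terminals are bare (the other still wears its plastic terminal cap). Take the hand-held tester out of its leaning holder, set it upright on the block with its two spring contacts squarely on the two terminals, either way round, press gently until both contacts are pushed part of the way in but not bottomed, and keep it still there for the two seconds the reading takes. Finish while still holding the tester in place on the terminals, with the block still standing in its pocket and the capped block, the other cells in the mat, the bulb vial and the flashlight undisturbed.

Things in the scene. Friction and masses are not known exactly. Their poses are not given: they have to be found in the camera images.
- tester: Pale plastic slab, 18 (x) x 30 (y) x 105 mm (z), 75 g, dark display window on its broad -x face. Origin: centre of its lower end face; +z up to its plain top end. Starts in the holder, contacts down, leaning 0.35 rad from vertical with its top to the holder's -x side; lower 35 mm inside the sleeve, upper 70 mm free to grip across the 18 or the 30 mm. Pulls out along its own z, 1 mm play each side.
- tester_tip (a point): Midway between the flat ends of the tester's two brass spring contacts when fully out, 8 mm from the tester's origin along its -z; axes as the tester's. The contacts are 6.4 mm round pins that stick 8 mm out of the lower end face at y = +6.35 and y = -6.35 mm, parallel to z.
- contact_a (a joint): How far the spring contact at the tester's y = +6.35 mm is pushed in: 0 fully out, 0.006 m bottomed. Needs 0.4 N to start moving and 0.5 N more for each mm (3.4 N at the bottom).
- contact_b (a joint): The same for the spring contact at y = -6.35 mm.
- holder: Fixed grey desk holder: foot 94 x 70 x 9 mm, and a sleeve (outside 28 x 40, inside 20 x 32 mm) whose top leans to the holder's -x by 0.35 rad. Origin on the shelf; 24 mm above it the sleeve's axis meets the ledge on which the tester's lower end face stands. The sleeve's rim is 35 mm from the ledge along the lean, at most 62 mm above the shelf. z up, y along the sleeve's wide side.
- mat: Fixed grey hard-silicone mat, 120 (x) x 210 (y) x 18 mm, pockets 13 mm deep with their floors 5 mm above the shelf. The blocks stand in rectangular pockets at x -22, y +55 and -55 mm (which is where varies; 1 mm play each side, long side along y). Round pockets at x 34, y 72 (small cell), x 34, y -72 (empty) and x 32, y 0 (large cell). Origin: centre of the underside.
- block_bare: The block battery to test: loose, 46 g, upright, body 17.5 mm (its x) x 26.5 mm (its y) x 46 mm, with two bare steel terminals 2.8 mm tall on its top, at y = +6.35 mm (round stud, 5.8 mm across) and y = -6.35 mm (crown, 8 mm across); overall height 48.8 mm. Origin: centre of the underside; z up.
- terminals (a point): Point midway between the tops of the bare block's two terminals, 48.8 mm above the block's underside; axes as the block's (the terminals lie along its y).
- block_capped: A like block battery whose terminals are hidden under a flat box-shaped plastic cap 18.5 x 27.5 mm; overall height 53 mm. Loose; leave alone. Origin: centre of the underside.
- cell_small: Round cell, 14.5 mm across, 50.5 mm tall, standing loose in a pocket of the mat; leave alone. Origin: centre of the underside.
- cell_large: Round cell, 26.2 mm across, 50 mm tall, standing loose in a pocket of the mat; leave alone. Origin: centre of the underside.
- vial: Capped glass vial with a halogen capsule bulb in it, 24 mm across, 54 mm tall, standing loose on the shelf; leave alone. Origin: centre of the underside.
- flashlight: Aluminium flashlight standing on its lens end, 38 mm across at the foot, 131 mm tall, loose; leave alone. Origin: centre of the underside.
Things that resemble listed ones, but are neither listed nor needed, are in the scene too. Of the things like the tester, leave any that is green, purple or red; of the rest the larger one is meant.

How it is judged (in metres and radians):
On the way, in this order (a step that is already met when the one before it is completed fails the run):
1. the tester is lifted out of its holder in the gripper (height (world z) of tester_tip above 0.062 m and contact force between tester and the fingers above 1 N), for 0.1 s.
2. the tester stands upright and still with both contacts part-way pushed in on the bare block's terminals, for two seconds (horizontal distance between tester_tip and terminals below 0.003 m and angle between the y axis of tester and the y axis of block_bare, either way round below 0.2 rad and angle between tester's own z axis and vertical below 0.12 rad and value of joint contact_a between 0.0008 and 0.0054 m and value of joint contact_b between 0.0008 and 0.0054 m and contact force between tester and block_bare above 0.8 N and linear speed of tester below 0.02 m/s), for 1.9 s.
At the end, for the whole second after the job is handed in: Tester still gripped, at rest, upright within 7 deg, its contact midpoint within 3 mm of the bare block's terminal midpoint, contact line within 11 deg of the terminal line (either way round), both contacts pushed in 0.8 to 5.4 mm; block upright, within 6 mm of its place (all of step 2 and contact force between tester and the fingers above 1 N and angle between block_bare's own z axis and vertical below 0.12 rad and distance of block_bare from where it was at the start of the episode below 0.006 m); the arm keeps its last pose, push and grip.
It fails at once if the tester is pressed on the bare block harder than 15 N (contact force between tester and block_bare above 15 N).
It fails at once if the capped block is disturbed (distance of block_capped from where it was at the start of the episode above 0.012 m or angle between block_capped's own z axis and vertical above 0.35 rad).
It fails at once if another cell in the mat is disturbed (distance of any of cell_small, cell_large from where it was at the start of the episode above 0.012 m or angle between any of cell_small, cell_large's own z axis and vertical above 0.35 rad).
It fails at once if the vial is knocked (distance of vial from where it was at the start of the episode above 0.02 m or angle between vial's own z axis and vertical above 0.4 rad).
It fails at once if the flashlight is knocked (distance of flashlight from where it was at the start of the episode above 0.02 m or angle between flashlight's own z axis and vertical above 0.4 rad).
It also fails if it takes over 43 s, if anything falls off the work surface, if the arm or the gripper's body presses on something with over 40 N, if the wrist force passes 120 N, or if a joint passes its speed limit or range.

## Working session

There is one attempt and no reset: what is moved stays moved. The work goes in short steps, Python scripts to look and compute and a shell command to move; the robot and the scene stay as the last step left them, time stands still between calls to the robot, and variables do not carry over. Pictures are saved under pics/ and viewed, and the job is handed in when it is done.

```bash
ls; mkdir -p pics; python3 - <<'E'
from rig import bot
import cv2,numpy as np,pickle
print(bot.sense())
for n in("scene","top"):
    d=bot.get_image(n); cv2.imwrite(f"pics/{n}0.png",d["color"]); pickle.dump(d,open(f"{n}0.pkl","wb"))
    print(n,d["fx"],d["fy"],d["cx"],d["cy"],d["distortion"],d["R"],d["t"], -np.array(d["R"]).T@d["t"])
E
```

```text
pics
{'time_s': 0.0, 'joint_pos': array([ 6.06967572e+01,  1.79906786e+01,  2.57907001e+00,  7.46914181e+01,
       -9.38407615e-05,  8.20004386e+01]), 'joint_vel': array([ 0.06070424, -0.04595095,  0.05365402,  0.00847117,  0.00518523,
       -0.04686535]), 'tau': array([-4.18797072e-05, -4.80621314e+01,  2.98536354e+01,  1.94122188e-02,
       -2.03210511e-04,  2.13411880e-05]), 'eef_pos': array([0.20882899, 0.53553396, 0.40382479]), 'tool_rot': array([-1.79897963e+02, -1.42448221e-02,  1.58696306e+02]), 'force': array([-0.21869173, -0.74600221, -0.29453334]), 'torque': array([-0.03266762, -0.0097132 , -0.04659143]), 'grip_width': 1.0000204084306468}
scene 400.9594733635737 400.9594733635737 282.0746471579115 208.81797181380603 [-0.06098631  0.          0.          0.          0.        ] [[-0.80306219  0.5956143  -0.01829516]
 [ 0.41513131  0.53716486 -0.73424786]
 [-0.42750101 -0.59724159 -0.67863493]] [ 0.44192237 -0.11417534  1.07271398] [0.86087521 0.4387851  0.65223323]
top 471.81267364509273 471.81267364509273 282.60318625314795 212.03354867766083 [-0.15629786  0.          0.          0.          0.        ] [[ 0.00460677 -0.99995444 -0.00836047]
 [-0.98717837 -0.00321361 -0.15958867]
 [ 0.15955453  0.00898846 -0.9871482 ]] [-0.04497244  0.49451621  1.23318757] [ 0.29162222 -0.05446567  1.29588208]
```

View pics/scene0.png

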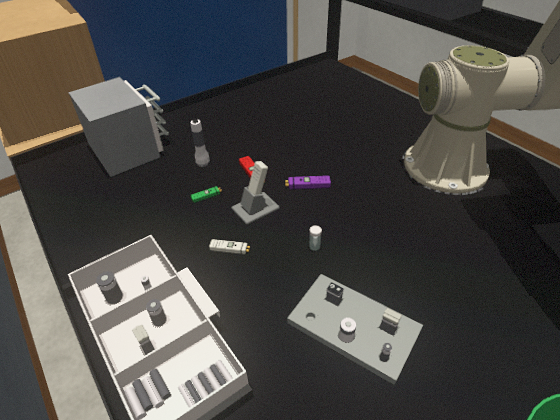

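View pics/top0.png

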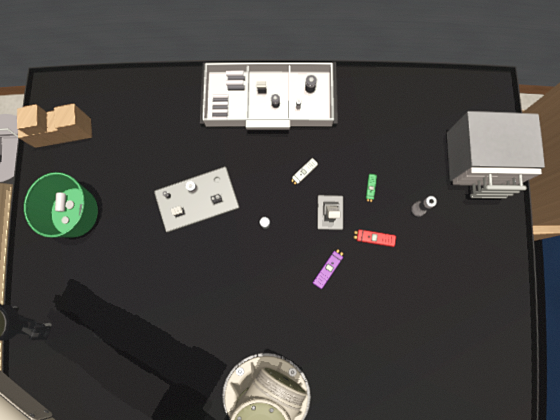

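Both views show the grey holder with a pale tester leaning in it (scene 257,185; top 331,212). A second pale tester lies flat (scene 229,246; top 304,171), along with green, purple and red ones. The mat is at scene (355,325) and top (197,198). I'll enlarge the candidates.

```bash
python3 - <<'E'
import cv2,pickle,numpy as np
s=pickle.load(open("scene0.pkl","rb"))["color"];t=pickle.load(open("top0.pkl","rb"))["color"]
def c(im,x,y,w,h,k): return cv2.resize(im[y:y+h,x:x+w],None,fx=k,fy=k,interpolation=cv2.INTER_CUBIC)
a=np.vstack([np.hstack([c(s,180,150,133,100,3),c(s,285,272,133,100,3)]),np.hstack([c(t,285,155,80,60+15,5)[:300],c(t,150,160,100,75,4)])[:300]])if 0 else None
A=c(s,190,150,133,100,3);B=c(s,285,275,133,100,3);C=c(t,290,155,80,80,4)[:300];D=c(t,150,165,100,75,4)
o=np.zeros((600,800,3),np.uint8);o[:300,:399]=A;o[:300,400:799]=B;o[300:600,:C.shape[1]]=C[:300];o[300:600,400:800]=D
cv2.imwrite("pics/crop0.png",o)
E
```

```text
(no output)
```

View pics/crop0.png

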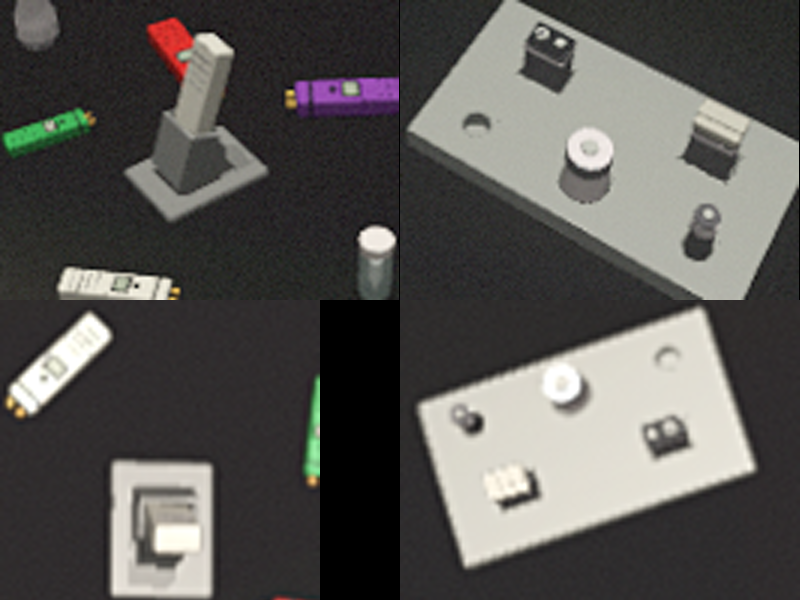

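The pale testers are the one in the holder (scene 257,180) and the smaller one lying flat (scene 229,246). The green, red and purple ones are excluded. The one in the holder fits, and I'll check its size. The dark block with two bare terminals is at scene (335,292) and top (216,198); the capped block is at scene (391,317) and top (177,211).

```bash
cat > h.py <<'E'
import cv2,pickle,numpy as np
def ld(n): return pickle.load(open(n+".pkl","rb"))
def K(d): return np.array([[d["fx"],0,d["cx"]],[0,d["fy"],d["cy"]],[0,0,1.]])
def rays(d,px):
    px=np.asarray(px,float).reshape(-1,1,2)
    n=cv2.undistortPoints(px,K(d),np.array(d["distortion"],float)).reshape(-1,2)
    r=np.c_[n,np.ones(len(n))]; R=np.array(d["R"]);return r@R, -R.T@np.array(d["t"])  # world dirs, origin
def onz(d,px,z):
    r,o=rays(d,px); return o+r*((z-o[2])/r[:,2])[:,None]
def cloud(d,mask=None):
    z=d["z_map"]; m=z>0
    if mask is not None:m&=mask
    v,u=np.nonzero(m); r,o=rays(d,np.c_[u,v]); return o+r*z[v,u][:,None],np.c_[u,v]
def proj(d,X):
    R=np.array(d["R"]);rv,_=cv2.Rodrigues(R);return cv2.projectPoints(np.asarray(X,float).reshape(-1,1,3),rv,np.array(d["t"],float),K(d),np.array(d["distortion"],float))[0].reshape(-1,2)
def tri(d1,p1,d2,p2):
    r1,o1=rays(d1,p1);r2,o2=rays(d2,p2);out=[]
    for a,b in zip(r1,r2):
        s=np.linalg.lstsq(np.c_[a,-b],o2-o1,rcond=None)[0];P=o1+a*s[0];Q=o2+b*s[1];out.append(np.r_[(P+Q)/2,np.linalg.norm(P-Q)])
    return np.array(out)
E
python3 - <<'E'
from h import *
np.set_printoptions(precision=4,suppress=True)
for n in("scene","top"):
    d=ld(n+"0"); X,uv=cloud(d)
    c=d["color"][uv[:,1],uv[:,0]].astype(int)
    print(n, "table z", np.median(X[(c.max(1)<40)&(abs(X[:,0]-.4)<.2)&(abs(X[:,1])<.3)][:,2]))
    for nm,(x0,x1,y0,y1) in dict(mat=(.35,.70,.1,.45)).items():
        pass
    # holder region by pixel
    b=dict(scene=dict(hold=(225,155,285,225),mat=(285,270,425,385)),top=dict(hold=(315,190,348,232),mat=(150,162,242,235)))[n]
    for nm,(u0,v0,u1,v1) in b.items():
        s=(uv[:,0]>=u0)&(uv[:,0]<=u1)&(uv[:,1]>=v0)&(uv[:,1]<=v1)
        P=X[s];print(nm,P.min(0),P.max(0)); 
        zs=(0.005,0.013) if nm=="hold" else (0.012,0.024)
        q=P[(P[:,2]>zs[0])&(P[:,2]<zs[1])&(c[s].max(1)>60)]
        # foot/mat via colour mask on plane
        m=np.zeros(d["z_map"].shape,np.uint8);uu=uv[s][(P[:,2]>zs[0])&(P[:,2]<.2)&(c[s].max(1)>60)];m[uu[:,1],uu[:,0]]=255
        r=cv2.minAreaRect((q[:,:2]*1000).astype(np.float32));print(" rect",r,np.median(q[:,2]),len(q))
        t=P[P[:,2]>0.030];print(" tall",len(t))
        if nm=="hold":
            h=P[(P[:,2]>.06)&(P[:,2]<.2)&(c[s].max(1)>120)]; print(" tester pts",len(h),h.mean(0),h.min(0),h.max(0)); 
            top=h[h[:,2]>h[:,2].max()-.008];print(top.mean(0),len(top))
        else:
            k=t[:,2]>.035; pts=(t[k][:,:2]*1000).astype(np.float32)
            # cluster
            lab=-np.ones(len(pts),int);L=0
            for i in range(len(pts)):
                if lab[i]<0:
                    st=[i];lab[i]=L
                    while st:
                        j=st.pop();nb=np.nonzero((lab<0)&(np.linalg.norm(pts-pts[j],axis=1)<6))[0];lab[nb]=L;st+=list(nb)
                    L+=1
            for l in range(L):
                g=t[k][lab==l]
                if len(g)>5: print("  cl",len(g),g.mean(0),g.min(0),g.max(0),cv2.minAreaRect((g[:,:2]*1000).astype(np.float32)))
E
```

```text
scene table z 0.001052506151888788
hold [ 0.3119 -0.4104 -0.0023] [ 0.5881 -0.0862  0.127 ]
 rect ((483.75335693359375, -241.0267333984375), (228.757080078125, 104.22555541992188), 75.02351379394531) 0.009980292322474882 507
 tall 711
 tester pts 313 [ 0.4941 -0.172   0.0959] [ 0.4695 -0.1919  0.06  ] [ 0.5149 -0.1543  0.127 ]
[ 0.48   -0.1717  0.123 ] 73
mat [ 0.3288  0.0179 -0.0041] [0.6994 0.3491 0.0624]
 rect ((535.88330078125, 198.3135986328125), (123.33719635009766, 211.51190185546875), 19.394283294677734) 0.01817409697346961 6005
 tall 915
  cl 203 [0.5362 0.1412 0.0485] [0.5221 0.1248 0.0351] [0.5463 0.1537 0.0563] ((534.2289428710938, 139.13638305664062), (19.7081356048584, 27.044261932373047), 16.607316970825195)
  cl 267 [0.5003 0.2446 0.0534] [0.4853 0.2291 0.0352] [0.5095 0.2578 0.0624] ((497.2652893066406, 243.02699279785156), (20.160396575927734, 26.422086715698242), 17.69920539855957)
  cl 239 [0.5692 0.211  0.0507] [0.554  0.1962 0.0353] [0.5796 0.2222 0.0567] ((566.8711547851562, 209.38046264648438), (24.30156707763672, 26.0828857421875), 23.73179817199707)
  cl 112
[... 744 characters left out ...]
1 0.2066 0.0515] [0.5518 0.1952 0.0352] [0.5771 0.221  0.0594] ((564.5980834960938, 207.7835693359375), (24.473609924316406, 25.11437225341797), 13.336118698120117)
  cl 33 [0.5415 0.2767 0.0513] [0.5349 0.2698 0.0357] [0.5496 0.2852 0.0585] ((542.2381591796875, 276.85296630859375), (14.661909103393555, 13.237443923950195), 47.96636199951172)
  cl 77 [0.5295 0.1393 0.0496] [0.5189 0.1253 0.0351] [0.5415 0.1531 0.0565] ((530.7672729492188, 140.0854949951172), (17.62021827697754, 26.362558364868164), 18.65900993347168)
  cl 94 [0.4942 0.2416 0.0545] [0.4821 0.2283 0.0355] [0.5079 0.2571 0.0628] ((495.2022399902344, 243.43508911132812), (19.805156707763672, 27.87746810913086), 21.0792236328125)
```

```bash
python3 - <<'E'
from h import *
np.set_printoptions(precision=4,suppress=True)
o=np.zeros((600,800,3),np.uint8)
for i,(n,boxes) in enumerate(dict(scene=[(238,155,50,37),(322,277,28,21)],top=[(312,195,40,30),(204,188,24,18)]).items()):
    for j,(u,v,w,h) in enumerate(boxes):
        o[i*300:i*300+300,j*400:j*400+400]=cv2.resize(ld(n+"0")["color"][v:v+h,u:u+w],(400,300),interpolation=cv2.INTER_CUBIC)
cv2.imwrite("pics/crop1.png",o)
# lying pale tester size, from both
for n,b in dict(scene=(200,235,252,258),top=(285,152,322,190)).items():
    d=ld(n+"0");m=np.zeros((420,560),bool);m[b[1]:b[3],b[0]:b[2]]=d["color"][b[1]:b[3],b[0]:b[2]].min(2)>110
    v,u=np.nonzero(m);P=onz(d,np.c_[u,v],.018);print(n,"lying",cv2.minAreaRect((P[:,:2]*1000).astype(np.float32)))
    b=dict(scene=(238,155,280,196),top=(315,190,348,232))[n];thr=150
    m=np.zeros((420,560),bool);m[b[1]:b[3],b[0]:b[2]]=d["color"][b[1]:b[3],b[0]:b[2]].min(2)>thr
    X,uv=cloud(d,m);X=X[X[:,2]>.068]
    ax=np.array([-.3429,0,.9394]);s=X@ax;print(n,len(X),"along axis",np.percentile(s,[1,99]),"y",np.percentile(X[:,1],[2,98]))
E
```

```text
scene lying ((622.4351196289062, -97.76632690429688), (30.197872161865234, 79.96361541748047), 44.60971450805664)
scene 53 along axis [-0.0612 -0.046 ] y [-0.1861 -0.159 ]
top lying ((614.5250854492188, -102.17138671875), (24.003524780273438, 84.51647186279297), 45.766300201416016)
top 111 along axis [-0.1064 -0.044 ] y [-0.1861 -0.1592]
```

View pics/crop1.png

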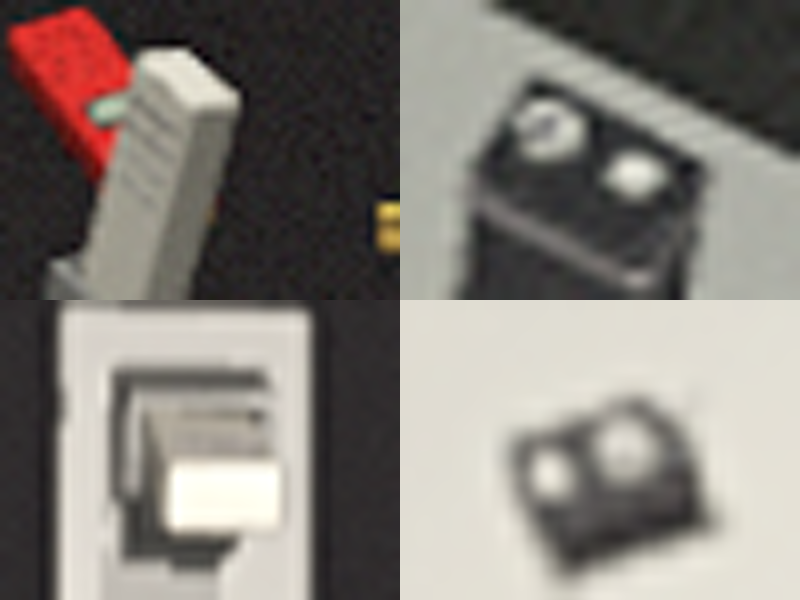

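The crop confirms the round stud and crown bare terminals on the dark block. The lying pale tester is only about 82 mm long, so the 105 mm one in the holder is meant.

```bash
python3 - <<'E'
from h import *
np.set_printoptions(precision=4,suppress=True)
T=tri(ld("scene0"),[(261.0,164.8),(331.9,285.6),(338.0,288.5)],ld("top0"),[(333.7,214.0),(217.2,196.4),(212.6,197.9)])
print(T); a=T[1]-T[2];print("term sep",np.linalg.norm(a[:3]),"dir",np.degrees(np.arctan2(a[1],a[0])),"mid",(T[1]+T[2])/2)
for z,n,p in((.1226,"scene",(261,164.8)),(.1226,"top",(333.7,214)),(.0538,"scene",(334.95,287.05)),(.0538,"top",(214.9,197.15))): print(n,onz(ld(n+"0"),[p],z))
E
```

```text
[[ 0.4772 -0.1729  0.1209  0.0006]
 [ 0.5346  0.1331  0.0535  0.0003]
 [ 0.5304  0.1452  0.0543  0.0007]]
term sep 0.012807662392170363 dir -71.03166247275924 mid [0.5325 0.1392 0.0539 0.0005]
scene [[ 0.4786 -0.1712  0.1226]]
top [[ 0.4767 -0.1726  0.1226]]
scene [[0.5326 0.1389 0.0538]]
top [[0.5324 0.1394 0.0538]]
```

The measurements agree: the tester top is at (0.4775, -0.1725, 0.122) and the terminals' midpoint at (0.5325, 0.139, 0.054), both within 1 mm of the expected heights. The terminal line lies at 109°, with 12.8 mm separation. Now I move over the holder with the jaws along y.

```bash
python3 -m pendant '[[0,15,-40,0,3],[0,35,-95,0,9],[0,57,-150,0,15],[0,78,-205,0,20],[0,100,-260,0,21.3]]'
python3 -m pendant '[[0,20,-55,0,0],[0,40,-110,0,0],[0,60,-165,-10,0],[0,80,-215,-20,0],[0,100,-260,-30,0]]'
python3 -m pendant '[[0,20,-50,-10,0],[0,40,-100,-20,0],[0,60,-150,-30,0],[0,75,-182,-35,0],[0,77.5,-188,-40,0]]'
```

```text
time_s: 0.72
eef_pos: [0.309, 0.274, 0.4045]
tool_rot: [-180.0, 0.0, -179.9]
force: [0.7, -0.4, 0.9]
grip_width: 1.003
time_s: 1.35
eef_pos: [0.4091, 0.0138, 0.3743]
tool_rot: [180.0, 0.0, 179.9]
force: [0.4, -0.5, -0.3]
grip_width: 1.0
time_s: 1.98
eef_pos: [0.4869, -0.1742, 0.3338]
tool_rot: [180.0, -0.0, 179.8]
force: [-0.1, 0.9, -0.3]
grip_width: 0.996
```

```bash
python3 -m pendant '[[0,0,1.5,-20,0],[0,0,1.5,-45,0],[0,0,1.5,-65,0],[0,0,1.5,-80,0],[0,0,1.5,-84,0]]'
python3 - <<'E'
from rig import bot
from h import *
for n in("scene","top"):
    d=bot.get_image(n);pickle.dump(d,open(n+"1.pkl","wb"))
s=ld("scene1")["color"];t=ld("top1")["color"]
o=np.zeros((420,800,3),np.uint8)
o[:400,:400]=cv2.resize(s[120:220,210:310],(400,400),interpolation=cv2.INTER_CUBIC);o[:400,400:]=cv2.resize(t[160:260,280:380],(400,400),interpolation=cv2.INTER_CUBIC)
cv2.imwrite("pics/c2.png",o)
E
```

```text
time_s: 2.6
eef_pos: [0.4859, -0.17, 0.2498]
tool_rot: [179.9, -0.1, -180.0]
force: [-0.5, 0.5, -0.0]
grip_width: 1.005
```

View pics/c2.png

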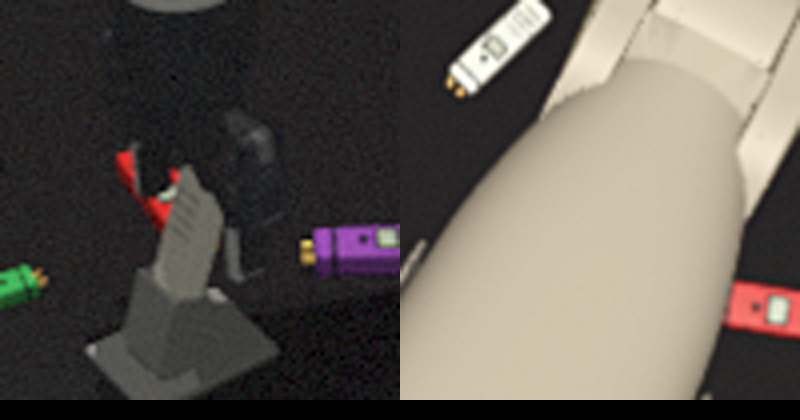

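The jaws straddle the tester's top, one finger each side (crop 140,180 and 240,230). I shift the y slightly and close.

```bash
python3 -m pendant '[[0.2,0,-2,0,0],[0.5,0,-2,0,0],[0.8,0,-2,0,0],[1,0,-2,0,0],[1,0,-2,0,0]]'
python3 -m pendant '[[1,0,0,0,0],[1,0,0,0,0],[1,0,0,0,0],[1,0,0,0,0],[1,0,0,0,0]]'
```

```text
time_s: 3.32
eef_pos: [0.4866, -0.173, 0.2513]
tool_rot: [-180.0, 0.0, 180.0]
force: [-1.2, -0.3, 4.8]
grip_width: 0.342
time_s: 3.95
eef_pos: [0.4866, -0.173, 0.2513]
tool_rot: [-180.0, 0.0, 180.0]
force: [-1.1, -0.9, 5.4]
grip_width: 0.343
```

Gripped across 29 mm. I pull 29 mm along the tester's lean, leaving about 6 mm in the sleeve.

```bash
python3 -m pendant '[[1,-1.4,0,3.8,0],[1,-3.4,0,9.4,0],[1,-5.8,0,16,0],[1,-8.2,0,22.5,0],[1,-9.9,0,27.3,0]]'
python3 - <<'E'
from rig import bot
from h import *
for n in("scene",):
    d=bot.get_image(n);pickle.dump(d,open(n+"2.pkl","wb"))
s=ld("scene2")["color"]
cv2.imwrite("pics/c3.png",cv2.resize(s[120:220,210:310],(600,600),interpolation=cv2.INTER_CUBIC))
E
```

```text
time_s: 4.58
eef_pos: [0.4764, -0.1728, 0.2786]
tool_rot: [-180.0, 0.0, 180.0]
force: [2.7, -0.4, -1.6]
grip_width: 0.345
```

View pics/c3.png

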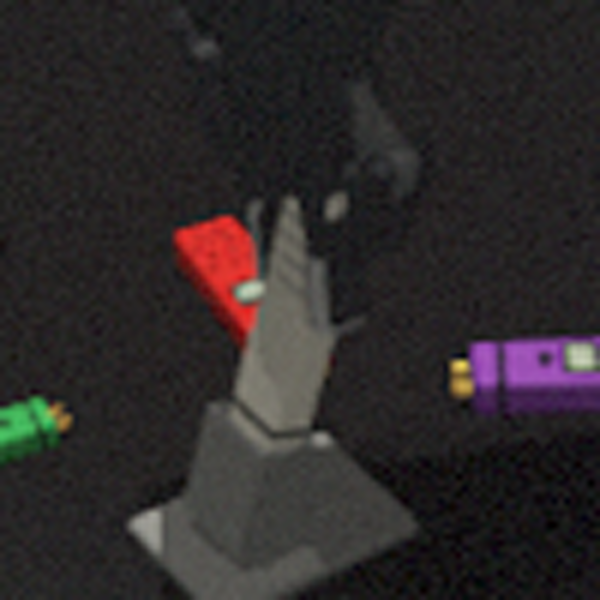

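```bash
python3 -m pendant '[[1,1.5,0,0.5,0],[1,3,0,1,0],[1,4.5,0,1.5,0],[1,5,0,1.7,0],[1,5,0,1.7,0]]'
python3 -m pendant '[[1,2,0,0.5,0],[1,4,0,1,0],[1,5.2,0,1.3,0],[1,5.2,0,1.3,0],[1,5.2,0,1.3,0]]'
python3 - <<'E'
from rig import bot
from h import *
for n in("scene",):
    d=bot.get_image(n);pickle.dump(d,open(n+"3.pkl","wb"))
s=ld("scene3")["color"]
cv2.imwrite("pics/c4.png",cv2.resize(s[120:220,210:310],(600,600),interpolation=cv2.INTER_CUBIC))
print(bot.sense()["torque"])
E
```

```text
time_s: 5.25
eef_pos: [0.4802, -0.1725, 0.2788]
tool_rot: [180.0, -0.3, 180.0]
force: [-5.9, -0.5, -0.5]
grip_width: 0.338
time_s: 5.88
eef_pos: [0.4839, -0.1724, 0.2795]
tool_rot: [180.0, -0.5, 179.9]
force: [-9.7, -2.5, 0.8]
grip_width: 0.342
[-0.57075216  2.60630318 -0.13053407]
```

View pics/c4.png

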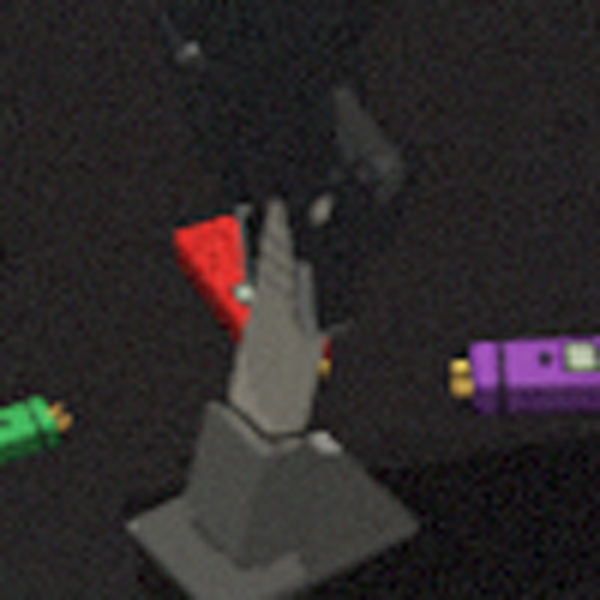

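The tester is pivoting in the pads at about 10 N against the rim. I continue.

```bash
python3 -m pendant '[[1,2,0,0.4,0],[1,4,0,0.8,0],[1,6,0,1,0],[1,8,0,1.2,0],[1,8,0,1.2,0]]'
python3 -m pendant '[[1,2,0,0.1,0],[1,4,0,0.2,0],[1,6,0,0.3,0],[1,8,0,0.4,0],[1,8,0,0.4,0]]'
python3 - <<'E'
from rig import bot
from h import *
for n in("scene",):
    d=bot.get_image(n);pickle.dump(d,open(n+"4.pkl","wb"))
s=ld("scene4")["color"]
cv2.imwrite("pics/c5.png",cv2.resize(s[120:220,210:310],(600,600),interpolation=cv2.INTER_CUBIC))
print(bot.sense()["torque"])
E
```

```text
time_s: 6.55
eef_pos: [0.4927, -0.1725, 0.2812]
tool_rot: [180.0, -0.4, 180.0]
force: [-8.5, -0.8, 0.4]
grip_width: 0.343
time_s: 7.18
eef_pos: [0.501, -0.1725, 0.2818]
tool_rot: [180.0, -0.3, 180.0]
force: [-8.0, -2.6, 1.0]
grip_width: 0.344
[-0.29763921  1.9700936  -0.08814313]
```

View pics/c5.png

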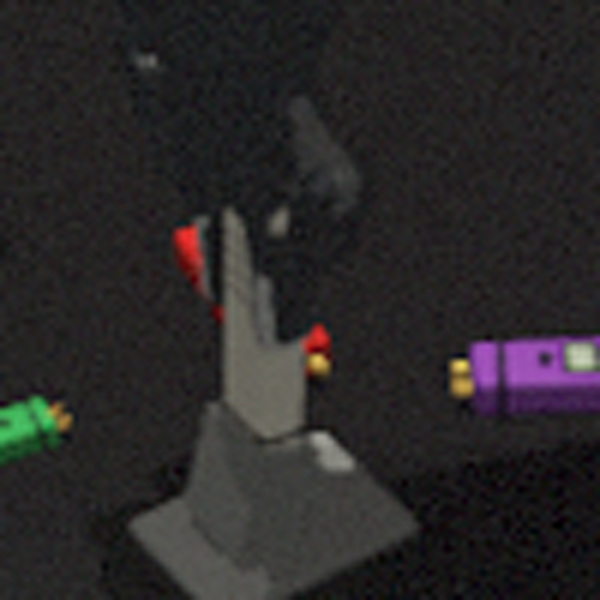

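```bash
cat > tilt.py <<'E'
from h import *
import sys
np.set_printoptions(precision=4,suppress=True)
def tilt(n,box):
    d=ld(n);u0,v0,u1,v1=box;c=d["color"].astype(int)
    m=np.zeros((420,560),bool);m[v0:v1,u0:u1]=True
    X,uv=cloud(d,m);P=X
    # robust plane
    best=None;rng=np.random.default_rng(0)
    for _ in range(300):
        a,b,e=P[rng.choice(len(P),3,False)];nn=np.cross(b-a,e-a)
        if np.linalg.norm(nn)<1e-9:continue
        nn/=np.linalg.norm(nn);k=abs((P-a)@nn)<.003
        if best is None or k.sum()>best.sum():best=k
    Q=P[best];q=Q.mean(0);nn=np.linalg.svd(Q-q)[2][2];nn*=np.sign(nn[0])
    print("plane",len(Q),"/",len(P),"normal",nn,"elev deg",np.degrees(np.arcsin(nn[2])),"centre",q,"rms",((Q-q)@nn).std())
E
python3 - <<'E'
from tilt import *
d=ld("scene4")
tilt("scene4",(249,160,259,190))
tilt("scene4",(249,170,259,188))
# left edge: image direction of vertical line vs leaning, near (247.5,172)
for th in(0,.05,.1):
    b=np.array([.503,-.1575,.07]);p=proj(d,[b,b+.05*np.array([-np.sin(th),0,np.cos(th)])]);print(th,p,(p[1]-p[0])/abs(p[1]-p[0])[1])
g=cv2.cvtColor(d["color"],cv2.COLOR_BGR2GRAY).astype(int)
for v in range(156,190,3): print(v,g[v,240:268])
E
```

```text
plane 218 / 299 normal [ 0.9891 -0.1463  0.0157] elev deg 0.9012637911052445 centre [ 0.5078 -0.161   0.1192] rms 0.0015883730685895118
plane 141 / 179 normal [ 0.9991 -0.0269  0.0327] elev deg 1.8728082046516044 centre [ 0.507  -0.1643  0.1031] rms 0.001379513251937467
0 [[256.7613 190.4826]
 [255.3635 172.8744]] [-0.0794 -1.    ]
0.05 [[256.7613 190.4826]
 [256.3206 172.4641]] [-0.0245 -1.    ]
0.1 [[256.7613 190.4826]
 [257.2762 172.1015]] [ 0.028 -1.   ]
156 [ 27  35  59  81  72  28  25  75 108  87  46  22  27  27  44  77 108  96
  37  23  23  28  26  29  25  33  38  22]
159 [103 101 104  77  32  27  24  70  99  92  83  30  24  27  35  44  50  41
  22  25  15  29  24  37  27  30  35  34]
162 [56 72 93 80 47 21 19 74 98 90 90 66 28 29 32 27 30 26 27 22 23 28 33 33
 32 26 26 31]
165 [34 45 54 74 70 28 25 70 92 89 95 90 48 45 24 28 30 24 26 28 18 34 25 32
 26 30 31 37]
168 [ 41  30  36  60  75  35  19  69 102  85  97  90  77  92  87  52  21  31
  32  29  30  32  32  37  41  31  31  33]
171 [ 35  35  36  39  37  31  42  83 110 103 106  87  71  91  85  58  31  23
  26  28  30  34  45  33  31  38  38  33]
174 [ 29  36  25  39  37  27  29  73 107 102 105  97  80  84  86  77  30  31
  28  31  33  31  59  67  32  33  35  32]
177 [ 34  37  36  40  33  38  31  74 111 106 104 105  97  86  88  89  76  68
  82  97 106  82  71  72  51  38  36  37]
180 [ 36  35  31  38  33  33  35  76 106 101 104 102 103 107 103 104 108 107
 105 104  83 105 170 171 118  31  36  33]
183 [ 27  36  35  33  35  37  29  78 108 104 102 104 103 106 105 108 108 104
 105 107  84  21  16  28  34  33  35  37]
186 [ 37  37  35  28  32  32  43  80 107 103 106 101 101 103 106 104 103 106
 105 103  77  32  30  37  28  33  36  35]
189 [ 41  37  32  51  66  77  73  67  67  66  93 104 103 104 108 109 105 105
 105  99  70  27  37  31  37  35  36  38]
```

```bash
cat >> tilt.py <<'E'
def edges(n,rows,lo,hi,thr=None,ys=(-.188,-.158),x=.505,zs=(.075,.125)):
    d=ld(n);g=cv2.GaussianBlur(cv2.cvtColor(d["color"],cv2.COLOR_BGR2GRAY).astype(np.float32),(1,3),0)
    out=[]
    for v in rows:
        r=np.diff(g[v,lo:hi]); i=np.argmax(r); w=r[max(0,i-1):i+2].clip(0); out.append((lo+.5+max(0,i-1)+(w*np.arange(len(w))).sum()/w.sum(),v))
    out=np.array(out);k=np.polyfit(out[:,1],out[:,0],1);res=out[:,0]-np.polyval(k,out[:,1])
    print("edge slope du/dv",k[0],"res",res.std(),"u mid",out[:,0].mean())
    return k[0]
def slope_model(n,b,h=.05):
    d=ld(n)
    for th in(-.1,-.05,0,.05,.1,.15):
        p=proj(d,[b,np.array(b)+h*np.array([-np.sin(th),0,np.cos(th)])]);e=p[1]-p[0];print(th,p[0],e[0]/e[1])
E
python3 - <<'E'
from tilt import *
edges("scene4",range(156,187),244,252)
# left edge of +x face passes (247.3,186): find world pt on plane x=.506
d=ld("scene4");r,o=rays(d,[(247.3,186)]);P=o+r[0]*((.506-o[0])/r[0][0]);print(P)
slope_model("scene4",P)
E
```

```text
edge slope du/dv 0.0013692743915929752 res 0.050615737990392075 u mid 246.89743826055232
[ 0.506  -0.1934  0.0612]
-0.1 [247.3 186. ] 0.2192221658926614
-0.05 [247.3 186. ] 0.15739813613593273
0 [247.3 186. ] 0.09900678868316587
0.05 [247.3 186. ] 0.04350001553106802
0.1 [247.3 186. ] -0.009589711429326022
0.15 [247.3 186. ] -0.06066670769651225
```

```bash
python3 - <<'E'
from tilt import *
d=ld("scene0");g=cv2.cvtColor(d["color"],cv2.COLOR_BGR2GRAY).astype(int)
out=[]
for v in range(167,186):
    c=255-(v-164)*(6/27.) ; lo=int(c)-6
    r=np.diff(g[v,lo:lo+11]);i=np.argmax(r);w=r[i-1:i+2].clip(0);out.append((lo-.5+i+(w*np.arange(3)).sum()/w.sum(),v))
out=np.array(out);k=np.polyfit(out[:,1],out[:,0],1);print(k,(out[:,0]-np.polyval(k,out[:,1])).std(),out[[0,-1]])
r,o=rays(d,[out[-1]]);P=o+r[0]*((.4975-o[0])/r[0][0]);print(P)
for th in(.25,.3,.35,.4):
    p=proj(d,[P,P+.04*np.array([-np.sin(th),0,np.cos(th)])]);e=p[1]-p[0];print(th,e[0]/e[1])
tilt("scene0",(252,168,259,188))
E
```

```text
[ -0.103  268.0704] 0.9125127170025761 [[249.7973 167.    ]
 [247.987  185.    ]]
[ 0.4975 -0.2048  0.0526]
0.25 -0.15898376636823405
0.3 -0.20587809942531435
0.35 -0.25199004367775524
0.4 -0.29756480139120084
plane 134 / 140 normal [0.9386 0.021  0.3442] elev deg 20.135957396625166 centre [ 0.4959 -0.1721  0.0937] rms 0.0010682773272067555
```

```bash
cat >> tilt.py <<'E'
def tiltm(n,boxes,lo=80,hi=130):
    d=ld(n);g=cv2.cvtColor(d["color"],cv2.COLOR_BGR2GRAY);m=np.zeros((420,560),bool)
    for u0,v0,u1,v1 in boxes:m[v0:v1,u0:u1]=True
    m&=(g>=lo)&(g<hi);P,_=cloud(d,m)
    for _ in range(4):
        q=np.median(P,0) if _==0 else P.mean(0)
        A=np.c_[P[:,1:],np.ones(len(P))];k=np.linalg.lstsq(A,P[:,0],rcond=None)[0];r=P[:,0]-A@k
        P=P[abs(r)<2.5*r.std()]
    s=r.std();e=s/np.sqrt(len(P))/P[:,2].std()
    print(n,len(P),"lean rad (top to -x +):",-k[1]*1,"+-",e,"yaw",-k[0],"rms",s,"z range",P[:,2].min(),P[:,2].max())
E
python3 - <<'E'
from tilt import *
tiltm("scene0",[(250,166,262,188)])
tiltm("scene4",[(248,158,250,188),(250,176,259,188),(250,166,252,176)])
tiltm("scene4",[(248,158,250,185)])
tiltm("scene4",[(249,177,259,187)])
E
```

```text
scene0 66 lean rad (top to -x +): 0.09081534144930326 +- 0.011842131849956618 yaw -0.46572842766925054 rms 0.0033747092658846455 z range 0.0017559277664763728 0.11391658618507794
scene4 149 lean rad (top to -x +): 0.08362812589401719 +- 0.004702185409767404 yaw 0.05417636316464685 rms 0.001099891905408737 z range 0.06671403179676427 0.14748746538636093
scene4 54 lean rad (top to -x +): 0.09042815047940567 +- 0.003919524542111194 yaw -0.13270487582193558 rms 0.0005990924015673919 z range 0.07493454354319029 0.14748746538636093
scene4 97 lean rad (top to -x +): -0.022403265092684976 +- 0.03135865563740984 yaw 0.24255476476591054 rms 0.002840100070195445 z range 0.07116109499125511 0.11460206358000091
```

The depth plane and the edge both give about 0.087 rad of lean left. I pivot about 7 mm more.

```bash
python3 -m pendant '[[1,0,0,2,0],[1,2,0,2,0],[1,4,0,2,0],[1,6,0,2,0],[1,7.5,0,2,0]]'
python3 -m pendant '[[1,0,0,0,0],[1,0,0,0,0],[1,0,0,0,0],[1,0,0,0,0],[1,0,0,0,0]]'
python3 - <<'E'
from rig import bot
from h import *
for n in("scene",):
    d=bot.get_image(n);pickle.dump(d,open(n+"5.pkl","wb"))
s=ld("scene5")["color"]
cv2.imwrite("pics/c6.png",cv2.resize(s[120:220,210:310],(600,600),interpolation=cv2.INTER_CUBIC))
g=cv2.cvtColor(s,cv2.COLOR_BGR2GRAY)
for v in range(156,190,4): print(v,g[v,236:264])
E
```

```text
time_s: 7.85
eef_pos: [0.5083, -0.1725, 0.2836]
tool_rot: [180.0, -0.4, 180.0]
force: [-6.7, -1.1, 1.7]
grip_width: 0.344
time_s: 8.48
eef_pos: [0.5083, -0.1725, 0.2836]
tool_rot: [180.0, -0.4, 180.0]
force: [-7.1, -2.0, 1.9]
grip_width: 0.34
156 [ 38  30  29  41  62  53  22  38  79 100  80  46  26  28  20  34  70 102
  87  51  29  25  26  28  24  29  38  37]
160 [36 41 36 70 83 43 18 17 61 95 94 82 43 24 31 28 38 45 25 28 28 21 23 25
 26 29 23 26]
164 [33 37 31 42 69 77 25 25 39 78 98 95 76 33 21 30 29 32 31 23 34 28 31 37
 26 37 29 26]
168 [39 35 37 35 60 75 36 31 22 60 93 99 85 70 92 86 46 30 28 37 27 40 27 29
 34 36 25 29]
172 [ 38  38  36  30  36  32  40  31  32  52  85 105  95  83  89  94  76  30
  22  22  34  32  22  75  96  90  45  33]
176 [ 40  33  38  28  35  34  37  39  34  37  77 103 102  85  68  90  82  32
  18  31  32  35  62 103 109  97  92 100]
180 [ 35  36  32  28  34  41  32  38  35  30  64  94 100 102 101 102 104 104
 107 108 104 104 100  77  36 108 170 170]
184 [ 34  44  31  37  40  36  38  37  36  33  37  80 100 104 104 104 104 108
 102 107 103 108 106  88  38  33  20  25]
188 [ 29  38  28  31  29  34  38  25  54  64  63  59  69  90 102 103 106 104
 107 106 102 107 105  95  55  31  31  38]
```

View pics/c6.png

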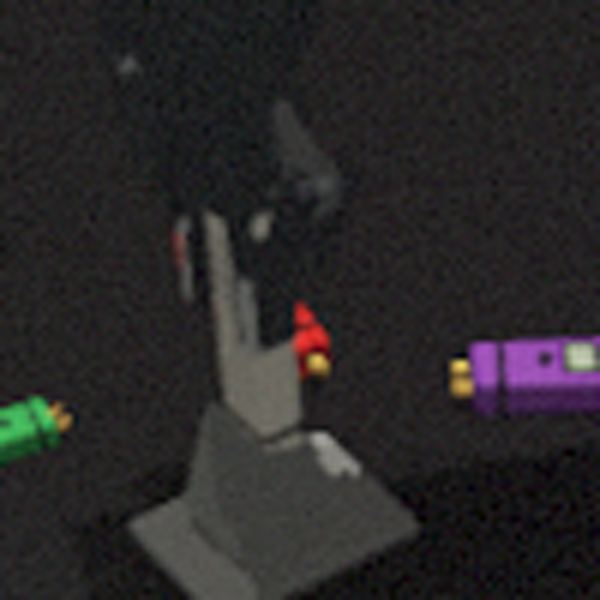

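```bash
python3 - <<'E'
from tilt import *
edges("scene5",range(157,187),241,250)
d=ld("scene5");r,o=rays(d,[(246.3,184)]);P=o+r[0]*((.508-o[0])/r[0][0]);print(P)
slope_model("scene5",P)
tiltm("scene5",[(245,157,249,176),(247,179,258,187)])
tiltm("scene5",[(245,157,249,186)])
E
```

```text
edge slope du/dv 0.10755085163971918 res 0.09128332509614463 u mid 245.32512427820973
[ 0.508  -0.1936  0.0681]
-0.1 [246.3 184. ] 0.22052350883011948
-0.05 [246.3 184. ] 0.1589060420842173
0 [246.3 184. ] 0.1006797479582436
0.05 [246.3 184. ] 0.04530278875330685
0.1 [246.3 184. ] -0.007687502954426366
0.15 [246.3 184. ] -0.058691674203665674
scene5 127 lean rad (top to -x +): -0.0035718850814870917 +- 0.008029631032093044 yaw 0.17007630449957936 rms 0.0020136181856000184 z range 0.07070938918391245 0.15413476918903118
scene5 70 lean rad (top to -x +): 0.007073951167184678 +- 0.006056734630512393 yaw -0.5259185936687069 rms 0.0016240713690717024 z range 0.0016188408633754925 0.15413476918903118
```

Now upright within about 0.01 rad by both measures. I relieve the side load and lift out.

```bash
python3 -m pendant '[[1,-2,0,2,0],[1,-2.5,0,8,0],[1,-2.5,0,25,0],[1,-2.5,0,50,0],[1,-2.5,0,70,0]]'
python3 -m pendant '[[1,0,20,0,0],[1,5,60,0,4],[1,10,100,0,8],[1,10,120,0,10],[1,10,120,0,10]]'
python3 - <<'E'
from rig import bot
from h import *
for n in("scene","top"):
    d=bot.get_image(n);pickle.dump(d,open(n+"6.pkl","wb"))
    cv2.imwrite(f"pics/{n}6.png",d["color"])
s=ld("scene6")["color"]
E
```

```text
time_s: 9.15
eef_pos: [0.5088, -0.1729, 0.3567]
tool_rot: [-180.0, 0.2, -180.0]
force: [-0.2, 1.0, 0.1]
grip_width: 0.34
time_s: 9.78
eef_pos: [0.5175, -0.051, 0.3544]
tool_rot: [180.0, -0.0, -169.8]
force: [0.3, -1.6, -0.5]
grip_width: 0.344
```

View pics/scene6.png

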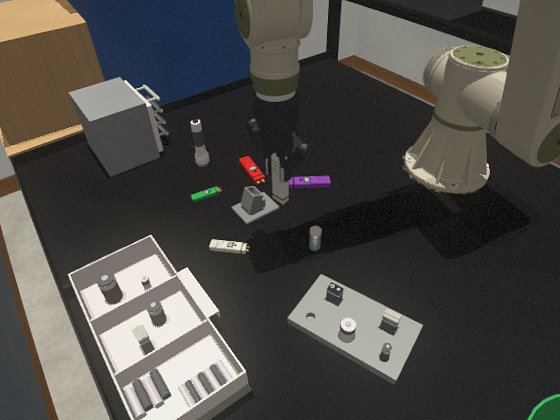

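View pics/top6.png

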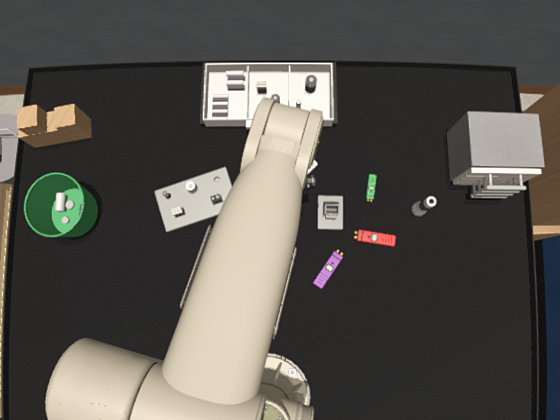

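The tester is out of the holder and upright (scene 280,180); the top view will be blocked by the arm. I measure the tester relative to the TCP in the scene view.

```bash
python3 - <<'E'
from tilt import *
d=ld("scene6");s=d["color"]
cv2.imwrite("pics/c7.png",cv2.resize(s[145:210,255:320],(650,650),interpolation=cv2.INTER_CUBIC))
g=cv2.cvtColor(s,cv2.COLOR_BGR2GRAY)
for v in range(150,208,4): print(v,g[v,264:296])
E
```

```text
150 [26 29 22 36 23 28 31 36 24 26 33 25 30 24 36 27 18 27 30 30 29 28 31 24
 30 21 27 38 45 55 43 28]
154 [ 30  27  34  30  34  38  30  50  84 106 114  97  55  22  28  25  27  37
  19  36  31  35  28  37  28  25  23  31  27  21  30  33]
158 [ 26  35  61  52  32  22  31  78 110 107 105 107 109 112  95  43  26  28
  25  31  34  90  98  48  24  41  23  37  26  25  29  26]
162 [ 33  60  92  72  21  33  28  77 110 100  89  90  91 102 110  87  27  31
  38  29  29  33  31  26  26  27  21  34  30  28  35  25]
166 [ 34  52  82  75  31  28  18  76 110 107 100  95  89  94 106  96  56  27
  27  38  22  30  27  23  32  35  34  33  34  27  26  22]
170 [ 31  46  74  81  42  17  17  62  97 104 105  96  95  90  95  81  69  93
  91  78  40  25  30  34  34  34  34  28  29  35  33  40]
174 [ 33  34  55  62  47  28  23  55  92 107 103 102  94  96  91  78  72  95
  90  80  47  23  33  31  28  32  32  32  35  37  36  33]
178 [ 44  39  32  35  28  35  35  53  90 108 104 102 105 102 108  86  73  90
  93  74  44  32  31  29  30  19  48 100  97  67 102 118]
182 [ 56  37  36  37  33  35  37  38  83 105 101 103
[... 192 characters left out ...]
  48  49  50  36  32  48]
190 [ 33  35  36  41  31  38  37  37  75 110 102 104 107 104 104 107 105 108
 105 106 107 102 107 108  87  36  35  40  33  42  30  31]
194 [154 147 112  36  29  39  41  35  42  53  73  95 107 106 103 104 104 104
 108 106 104 101 105 105  88  36  38  37  41  33  34  32]
198 [150 151 153 149 151 150 122  55  35  64  86 103 105  97  83  65  62  78
 102 103  70  51  74 100  87  38  37  30  31  33  38  40]
202 [ 64 118 154 153 150 150 148 150 150 154 132  78  26  41  45  58  79 101
 111 113 100  69  44  33  34  35  36  38  35  36  38  37]
206 [ 69 122 153 150 151 149 148 149 150 149 150 149 156 152 129  59  34  35
  34  28  35  38  38  34  39  37  35  34  32  38  32  38]
```

View pics/c7.png

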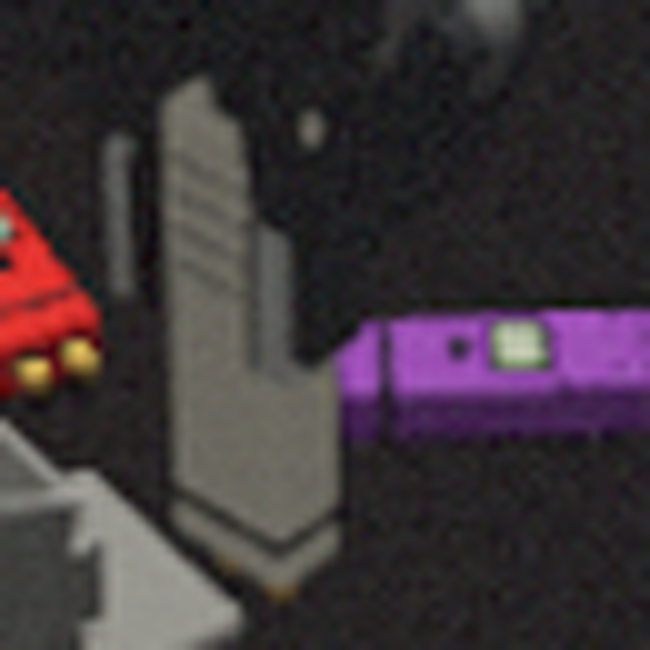

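```bash
python3 - <<'E'
from tilt import *
def face(n,tcp,yaw,boxes,fx,fy):
    d=ld(n);c=np.cos(np.radians(yaw));s=np.sin(np.radians(yaw));Rz=np.array([[c,s],[-s,c]]) # world->tester axes
    m=np.zeros((420,560),bool)
    for u0,v0,u1,v1 in boxes:m[v0:v1,u0:u1]=True
    P,_=cloud(d,m);L=np.c_[(P[:,:2]-tcp[:2])@Rz.T,P[:,2]-tcp[2]]
    return L
tcp=np.array([.5175,-.051,.3544])
L=face("scene6",tcp,10.2,[(273,158,278,194),(278,180,282,196)],0,0)
k=np.median(L[:,0]);L2=L[abs(L[:,0]-k)<.005]
print(len(L),len(L2),L2.mean(0),np.polyfit(L2[:,2],L2[:,0],1),L2.min(0),L2.max(0))
M=face("scene6",tcp,10.2,[(284,184,287,194)],0,0);print(np.median(M,0),M.std(0))
edges("scene6",range(160,192),268,276)
d=ld("scene6");c,s=np.cos(np.radians(10.2)),np.sin(np.radians(10.2));R=np.array([[c,-s],[s,c]])
p=np.r_[tcp[:2]+R@[.009,-.015],.2354-.02]
for th in(-.1,-.05,0,.05,.1):
    b=proj(d,[p,p+.06*np.array([-np.sin(th)*c,-np.sin(th)*s,np.cos(th)])]);e=b[1]-b[0];print(th,b[0],e[0]/e[1])
# corner +x+y bottom (282.5,203.5) -> on plane of tester y=+.015
for y in(.0145,.0155):
    r,o=rays(d,[(282.3,203.2)]);o2=R.T@(o[:2]-tcp[:2]);r2=R.T@r[0][:2];t=(y-o2[1])/r2[1];print("corner local",o2[0]+t*r2[0],y,o[2]+t*r[0][2]-tcp[2])
E
```

```text
243 239 [ 0.0036 -0.0022 -0.176 ] [-0.0052  0.0026] [ 0.0011 -0.013  -0.2168] [ 0.0058  0.0116 -0.1266]
[-0.0028  0.0146 -0.194 ] [0.0025 0.0007 0.0072]
edge slope du/dv 0.04441384965085719 res 0.09611090234015536 u mid 271.3404471459395
-0.1 [268.4797 161.5352] 0.14491265097468053
-0.05 [268.4797 161.5352] 0.09612205545917986
0 [268.4797 161.5352] 0.050217265551083294
0.05 [268.4797 161.5352] 0.006738487504976643
0.1 [268.4797 161.5352] -0.03470345298730396
corner local 0.005474402295755354 0.0145 -0.2268987834903436
corner local 0.006505059903941068 0.0155 -0.22560868463578648
```

```bash
python3 -m pendant '[[1,4,40,0,2],[1,8,85,0,4],[1,12,130,0,6],[1,17,170,0,8],[1,19,191,0,9]]'
python3 -m pendant '[[1,0,1,-10,0],[1,0,1,-25,0],[1,0,1,-40,0],[1,0,1,-50,0],[1,0,1,-50,0]]'
python3 - <<'E'
from rig import bot
from h import *
print(bot.sense()["eef_pos"],bot.sense()["tool_rot"])
for n in("scene","top"):
    d=bot.get_image(n);pickle.dump(d,open(n+"7.pkl","wb"))
    cv2.imwrite(f"pics/{n}7.png",d["color"])
s=ld("scene7")["color"]
cv2.imwrite("pics/c8.png",cv2.resize(s[245:310,300:380],(800,650),interpolation=cv2.INTER_CUBIC)[:600])
E
```

```text
time_s: 10.5
eef_pos: [0.5372, 0.1389, 0.3545]
tool_rot: [180.0, 0.0, -161.0]
force: [1.1, 0.5, -1.2]
grip_width: 0.343
time_s: 11.12
eef_pos: [0.5363, 0.1386, 0.3034]
tool_rot: [180.0, -0.1, -161.1]
force: [0.0, -0.1, -1.2]
grip_width: 0.344
[0.53629071 0.13864549 0.30335723] [ 1.79966843e+02 -1.30405615e-01 -1.61056354e+02]
```

View pics/c8.png

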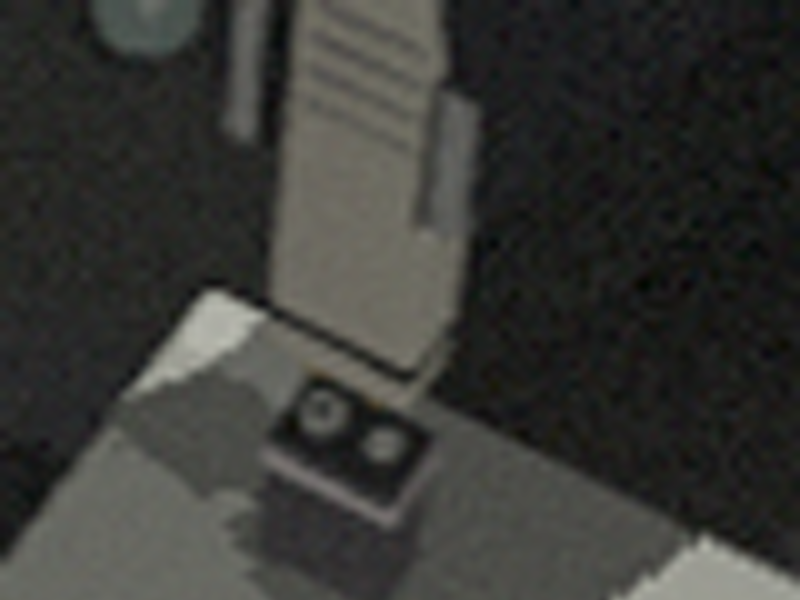

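View pics/top7.png

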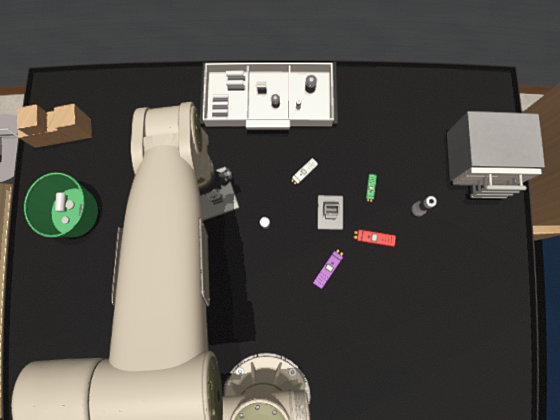

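```bash
cat > meas.py <<'E'
from tilt import *
def meas(n,tcp,yaw,boxes,corners,T=np.array([.5325,.1392,.0539])):
    d=ld(n);c=np.cos(np.radians(yaw));s=np.sin(np.radians(yaw));R=np.array([[c,-s],[s,c]])
    m=np.zeros((420,560),bool)
    for u0,v0,u1,v1 in boxes:m[v0:v1,u0:u1]=True
    P,_=cloud(d,m);L=np.c_[(P[:,:2]-T[:2])@R,P[:,2]]  # frame at terminals, tester axes
    for _ in range(5):
        k=np.median(L[:,0]);A=np.c_[L[:,1:]-[0,.12],np.ones(len(L))];q=np.linalg.lstsq(A,L[:,0],rcond=None)[0];r=L[:,0]-A@q;L=L[abs(r)<max(.0015,2.5*r.std())]
    print("face: n",len(L),"rms",r.std(),"dx/dy",q[0],"dx/dz",q[1],"x median",np.median(L[:,0]))
    rr,o=rays(d,corners);o2=np.r_[(o[:2]-T[:2])@R,o[2]]
    for x in (np.median(L[:,0]),.009):
      for ray in rr:
        r2=np.r_[ray[:2]@R,ray[2]];t=(x-o2[0])/r2[0];print(" corner at x",x,"->",o2+t*r2)
    print(" tcp local",(tcp[:2]-T[:2])@R)
E
python3 - <<'E'
from meas import *
tcp=np.array([.5363,.1386,.3034])
meas("scene7",tcp,19,[(329,250,340,277)],[(327.0,278.3),(340.5,284.8)])
meas("scene7",tcp,19,[(329,262,338,277)],[(327.0,278.3),(340.5,284.8)])
d=ld("scene7");g=cv2.cvtColor(d["color"],cv2.COLOR_BGR2GRAY)
for v in range(262,292,2): print(v,g[v,322:348])
E
```

```text
face: n 288 rms 0.0006531802319495571 dx/dy 0.0037127057508250113 dx/dz -0.004563568106181819 x median 0.007465882369800473
 corner at x 0.007465882369800473 -> [ 0.0075 -0.0142  0.0778]
 corner at x 0.007465882369800473 -> [0.0075 0.0129 0.0788]
 corner at x 0.009 -> [ 0.009  -0.0135  0.08  ]
 corner at x 0.009 -> [0.009  0.0135 0.081 ]
 tcp local [ 0.0034 -0.0018]
face: n 132 rms 0.0006732119435612921 dx/dy 0.013687202907213467 dx/dz -0.006324854140164063 x median 0.007529320230548944
 corner at x 0.007529320230548944 -> [ 0.0075 -0.0142  0.0779]
 corner at x 0.007529320230548944 -> [0.0075 0.0129 0.0789]
 corner at x 0.009 -> [ 0.009  -0.0135  0.08  ]
 corner at x 0.009 -> [0.009  0.0135 0.081 ]
 tcp local [ 0.0034 -0.0018]
262 [ 42  34  38  38  36  41  89 106 103 106 104 101 102 103 104 110 107 107
 108  98  67  71  94  96  85  58]
264 [ 37  38  41  37  39  53  91 109 105 105 104 105 104 103 104 104 106 104
 108  89  63  87  95  93  73  34]
266 [ 40  31  36  41  34  66  99 106 108 104 105 108 108 106 102 107 105 108
 109  75  63  82  90  90  74  45]
268 [ 42  43  43  30  41  76 1
[... 549 characters left out ...]
 106 107 106  80  49  44  76  99 108 111 105 105 106
 109 108 104  97  62  32  30  29]
280 [111 105  99 101 102 100  99 105 107 109 105 106  84  46  44  77 104 110
 112 113  78  79  66  30  28  31]
282 [ 88 104 104 100 100 102 100 103  82  64  73 100 112 110 108  96  59  38
  29  46  87  74  26  29  25  31]
284 [ 78  75  75  69  94 104 108  75  46  80  85  55  33  40  73 105 109 107
 112  97  63  30  28  29  25  24]
286 [79 75 75 76 74 77 43 33 76 75 62 90 67 26 23 23 30 38 70 79 77 77 78 66
 45 25]
288 [73 74 75 77 63 34 24 21 38 58 62 44 31 26 35 84 96 80 45 22 29 57 73 77
 75 75]
290 [ 76  74  76  79 100 104  77  57  43  26  32  28  29  29  46  90  99  72
  34  26  55  81  78  74  74  79]
```

```bash
python3 - <<'E'
from meas import *
tcp=np.array([.5363,.1386,.3034])
d=ld("scene0");R=np.array([[np.cos(np.radians(19)),-np.sin(np.radians(19))],[np.sin(np.radians(19)),np.cos(np.radians(19))]])
T=np.array([.5325,.1392])
P,uv=cloud(d,(lambda m:(m.__setitem__((slice(275,305),slice(320,350)),True),m)[1])(np.zeros((420,560),bool)))
L=np.c_[(P[:,:2]-T)@R,P[:,2]]
f=L[(L[:,2]>.022)&(L[:,2]<.044)&(abs(L[:,1])<.011)&(L[:,0]>0)&(L[:,0]<.015)];print("block +x face",len(f),np.median(f[:,0]),f[:,0].std())
t=L[(L[:,2]>.048)];print("top",len(t),np.percentile(t,[5,50,95],axis=0))
# tester left edge & right edge at the face plane x
d=ld("scene7");g=cv2.cvtColor(d["color"],cv2.COLOR_BGR2GRAY).astype(float)
rr=[]
for v in range(263,274):
    r=np.diff(g[v,323:331]);i=np.argmax(r);w=r[i-1:i+2].clip(0);rr.append((323.5+i-1+(w*np.arange(3)).sum()/w.sum(),v))
ray,o=rays(d,rr);o2=np.r_[(o[:2]-T)@R,o[2]]
for x in(.0075,.009):
    Q=[]
    for a in ray:
        b=np.r_[a[:2]@R,a[2]];Q.append((o2+b*(x-o2[0])/b[0])[1])
    print("left edge y at x",x,np.mean(Q),np.std(Q))
E
```

```text
block +x face 80 0.009599522330268357 0.0006246515058290412
top 135 [[-0.007  -0.0125  0.0493]
 [ 0.0027 -0.0001  0.052 ]
 [ 0.0098  0.0115  0.0546]]
left edge y at x 0.0075 -0.01606846693613588 0.00024123855430117238
left edge y at x 0.009 -0.015347817084801567 0.0002403350847536889
```

Against the block's own +x face in the same view, the tester needs +2.3 mm and +1.6 mm in block axes, or about (+1.6, +2.3) mm in world. I go down 9 mm and look again.

```bash
python3 -m pendant '[[1,1,1.5,-2,0],[1,1.6,2.3,-5,0],[1,1.6,2.3,-8,0],[1,1.6,2.3,-9,0],[1,1.6,2.3,-9,0]]'
python3 - <<'E'
from rig import bot
from h import *
for n in("scene",):
    d=bot.get_image(n);pickle.dump(d,open(n+"8.pkl","wb"))
s=ld("scene8")["color"]
cv2.imwrite("pics/c9.png",cv2.resize(s[250:305,305:365],(720,660),interpolation=cv2.INTER_CUBIC)[:600])
E
```

```text
time_s: 11.85
eef_pos: [0.5382, 0.1415, 0.2955]
tool_rot: [180.0, -0.0, -161.0]
force: [0.0, 0.9, -1.3]
grip_width: 0.344
```

View pics/c9.png

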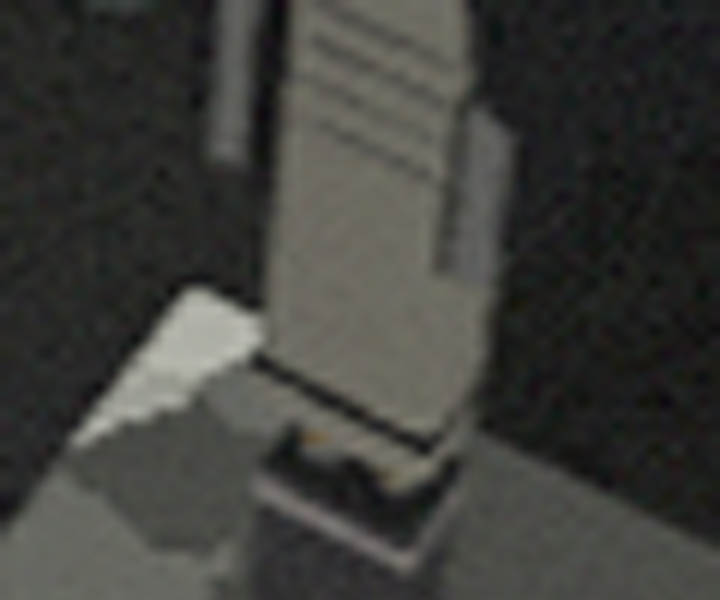

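```bash
python3 - <<'E'
from meas import *
tcp=np.array([.5382,.1415,.2955])
meas("scene8",tcp,19,[(330,256,341,281)],[(326.5,281),(341.2,289.5)])
d=ld("scene8");g=cv2.cvtColor(d["color"],cv2.COLOR_BGR2GRAY).astype(float)
R=np.array([[np.cos(np.radians(19)),-np.sin(np.radians(19))],[np.sin(np.radians(19)),np.cos(np.radians(19))]]);T=np.array([.5325,.1392])
P,uv=cloud(d,(lambda m:(m.__setitem__((slice(275,305),slice(320,350)),True),m)[1])(np.zeros((420,560),bool)))
L=np.c_[(P[:,:2]-T)@R,P[:,2]]
f=L[(L[:,2]>.022)&(L[:,2]<.044)&(abs(L[:,1])<.011)&(L[:,0]>0)&(L[:,0]<.015)];print("block +x face",len(f),np.median(f[:,0]),f[:,0].std())
rr=[];rb=[]
for v in range(260,276):
    r=np.diff(g[v,323:333]);i=np.argmax(r);w=r[i-1:i+2].clip(0);rr.append((323.5+i-1+(w*np.arange(3)).sum()/w.sum(),v))
ray,o=rays(d,rr);o2=np.r_[(o[:2]-T)@R,o[2]]
for x in(.008,.009,.010):
    Q=[(o2+b*(x-o2[0])/b[0])[1] for b in [np.r_[a[:2]@R,a[2]] for a in ray]]
    print("left edge y at x",x,np.mean(Q),np.std(Q))
E
```

```text
face: n 267 rms 0.0006445971730705732 dx/dy 0.011441624271340354 dx/dz -0.0030375717045450154 x median 0.010506806066523097
 corner at x 0.010506806066523097 -> [ 0.0105 -0.0132  0.074 ]
 corner at x 0.010506806066523097 -> [0.0105 0.0166 0.0713]
 corner at x 0.009 -> [ 0.009  -0.0139  0.0718]
 corner at x 0.009 -> [0.009  0.016  0.0691]
 tcp local [0.0061 0.0003]
block +x face 77 0.00936019390859098 0.0006398034486204302
left edge y at x 0.008 -0.015386011255904336 0.00021561913175387128
left edge y at x 0.009 -0.014906683563424972 0.0002150801111861888
left edge y at x 0.01 -0.014427355870945603 0.0002145410906185135
```

```bash
python3 -m pendant '[[1,-0.4,-0.1,-1.5,0],[1,-0.7,-0.2,-3,0],[1,-0.7,-0.2,-4.5,0],[1,-0.7,-0.2,-6,0],[1,-0.7,-0.2,-6,0]]'
cat > f.py <<'E'
from rig import bot
import numpy as np
F=[];Z=[]
for i in range(6):
    bot.get_image("scene");s=bot.sense();F.append(s["force"]);Z.append(s["eef_pos"])
print("F",np.mean(F,0).round(2),"sd",np.std(F,0).round(2),"pos",np.mean(Z,0).round(5),bot.sense()["time_s"])
E
python3 f.py
python3 -m pendant '[[1,0,0,-0.5,0],[1,0,0,-1,0],[1,0,0,-1.5,0],[1,0,0,-2,0],[1,0,0,-2,0]]'
python3 f.py
```

```text
time_s: 12.52
eef_pos: [0.5377, 0.1414, 0.2899]
tool_rot: [-180.0, 0.0, -161.0]
force: [-0.6, -1.3, 3.1]
grip_width: 0.342
F [-0.2  -0.47  3.  ] sd [0.53 0.26 0.31] pos [0.53771 0.14134 0.2899 ] 12.825
time_s: 13.45
eef_pos: [0.5377, 0.1413, 0.2878]
tool_rot: [-180.0, 0.0, -161.0]
force: [-0.4, -0.4, 4.9]
grip_width: 0.343
F [-0.1  -0.13  5.32] sd [0.37 0.36 0.56] pos [0.53772 0.14135 0.2878 ] 13.75
```

The contact force slope is 1.1 N/mm, which matches the two springs. The contacts are now about 5.3 mm in, too deep. I back off 2.3 mm towards mid-travel.

```bash
python3 -m pendant '[[1,0,0,0.8,0],[1,0,0,1.6,0],[1,0,0,2.3,0],[1,0,0,2.3,0],[1,0,0,2.3,0]]'
python3 f.py
python3 - <<'E'
from rig import bot
from h import *
for n in("scene",):
    d=bot.get_image(n);pickle.dump(d,open(n+"9.pkl","wb"))
s=ld("scene9")["color"]
cv2.imwrite("pics/c10.png",cv2.resize(s[250:305,305:365],(720,660),interpolation=cv2.INTER_CUBIC)[:600])
cv2.imwrite("pics/scene9.png",s)
from meas import *
meas("scene9",np.array(bot.sense()["eef_pos"]),19,[(330,262,341,284)],[(326.5,284),(341.2,292)])
g=cv2.cvtColor(d["color"],cv2.COLOR_BGR2GRAY).astype(float)
R=np.array([[np.cos(np.radians(19)),-np.sin(np.radians(19))],[np.sin(np.radians(19)),np.cos(np.radians(19))]]);T=np.array([.5325,.1392])
P,uv=cloud(d,(lambda m:(m.__setitem__((slice(275,308),slice(318,352)),True),m)[1])(np.zeros((420,560),bool)))
L=np.c_[(P[:,:2]-T)@R,P[:,2]]
f=L[(L[:,2]>.022)&(L[:,2]<.044)&(abs(L[:,1])<.011)&(L[:,0]>0)&(L[:,0]<.015)];print("block +x face",len(f),np.median(f[:,0]),f[:,0].std(),"y slope,z slope",np.linalg.lstsq(np.c_[f[:,1:],np.ones(len(f))],f[:,0],rcond=None)[0])
rr=[]
for v in range(264,280):
    r=np.diff(g[v,323:333]);i=np.argmax(r);w=r[i-1:i+2].clip(0);rr.append((323.5+i-1+(w*np.arange(3)).sum()/w.sum(),v))
ray,o=rays(d,rr);o2=np.r_[(o[:2]-T)@R,o[2]]
for x in(.008,.009,.010):
    Q=[(o2+b*(x-o2[0])/b[0])[1] for b in [np.r_[a[:2]@R,a[2]] for a in ray]]
    print("left edge y at x",x,np.mean(Q),np.std(Q))
E
```

```text
time_s: 14.38
eef_pos: [0.5376, 0.1413, 0.2898]
tool_rot: [180.0, -0.0, -161.0]
force: [-0.2, 0.3, 2.6]
grip_width: 0.343
F [ 0.86 -0.04  2.96] sd [0.32 0.48 0.51] pos [0.53762 0.14132 0.28986] 14.675
face: n 237 rms 0.000695264452400881 dx/dy 0.007069311882689613 dx/dz -0.00230332925014925 x median 0.010007274126303565
 corner at x 0.010007274126303565 -> [ 0.01   -0.0129  0.0648]
 corner at x 0.010007274126303565 -> [0.01   0.0171 0.0637]
 corner at x 0.009 -> [ 0.009  -0.0134  0.0634]
 corner at x 0.009 -> [0.009  0.0167 0.0622]
 tcp local [0.0055 0.0003]
block +x face 77 0.009609713990994483 0.0007906760971348847 y slope,z slope [-0.0001 -0.0022  0.0096]Traceback (most recent call last):
  File "<stdin>", line 17, in <module>
ValueError: operands could not be broadcast together with shapes (0,) (3,)
```

View pics/c10.png

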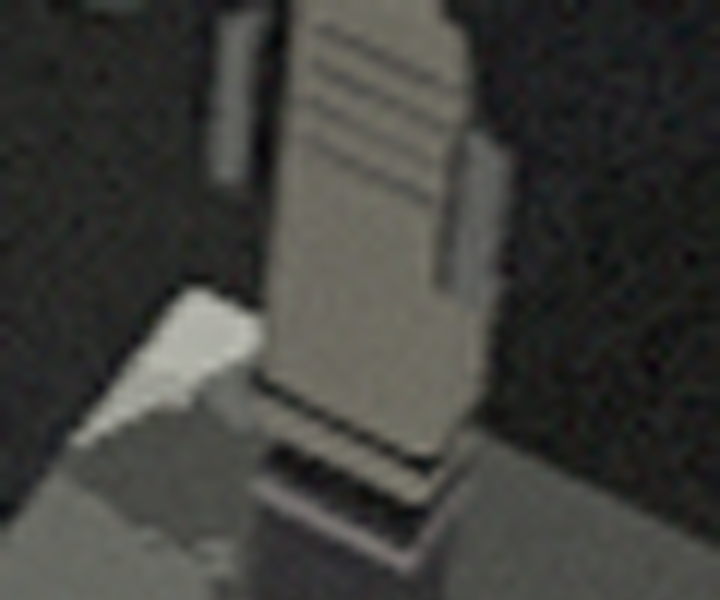

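The view shows the tester seated on the block (crop 415,480) and aligned within about 0.2 mm in x. I check the compression geometrically, from the lower end face height against the TCP height.

```bash
python3 - <<'E'
from meas import *
R=np.array([[np.cos(np.radians(19)),-np.sin(np.radians(19))],[np.sin(np.radians(19)),np.cos(np.radians(19))]]);T=np.array([.5325,.1392])
for n,x,z,v0 in(("scene7",.0065,.3034,278),("scene8",.0095,.2955,280),("scene9",.009,.2899,282)):
    d=ld(n);g=cv2.cvtColor(d["color"],cv2.COLOR_BGR2GRAY).astype(float);o_=[]
    for u in range(328,339):
        col=g[v0-4:v0+14,u];print(n,u,v0-4,col.astype(int)) if u in(330,334,337) else 0
    for u in (334,337):pass
    globals()[n]=d
for n,x,px in():pass
E
```

```text
scene7 330 274 [106 110 103  49  80 108 107  98  82  60  46  66  76  76  38  25  43  62]
scene7 334 274 [107 105 106 108  99  44  84 107 112  76  33  65  67  53  31  20  29  24]
scene7 337 274 [104 107 106 103 105 110  77  31  96 109 105  64  23  34  84  88  90  39]
scene8 330 276 [101 108 106 106 110  78  42  96 109  94  72  77  39  29  37  60 115  85]
scene8 334 276 [107 105 103 107 106 108 107  78  27  94 107 112  36  23  35  37  37  62]
scene8 337 276 [105 107 106 103 108 107 103 106 112  55  64 108 110  88  86  39  29  30]
scene9 330 278 [106 107 105 109 109  74  64 107 111  87  32  17  39  77 114  80  49  45]
scene9 334 278 [106 105 104 105 105 108 107  76  60 108 111  74  32  31  42  60 114  84]
scene9 337 278 [108 106 105 109 106 105 108 109 102  41  92 113 107  35  23  27  49  86]
```

```bash
python3 - <<'E'
from meas import *
R=np.array([[np.cos(np.radians(19)),-np.sin(np.radians(19))],[np.sin(np.radians(19)),np.cos(np.radians(19))]]);T=np.array([.5325,.1392])
def at(n,px,x):
    ray,o=rays(ld(n),[px]);o2=np.r_[(o[:2]-T)@R,o[2]];b=np.r_[ray[0][:2]@R,ray[0][2]];return o2+b*(x-o2[0])/b[0]
for n,x,z,v,vs in(("scene7",.0065,.3034,283.3,279.1),("scene8",.0095,.2955,287.5,284),("scene9",.009,.2899,289.2,285.6)):
    q=at(n,(334,v),x);print(n,"bottom",q,"z-tcp",q[2]-z,"seam",at(n,(334,vs),x)[2]-z)
# block front top edge check: bright line
print("block top front edge", at("scene9",(334,294),.00875))
E
```

```text
scene7 bottom [ 0.0065 -0.0001  0.0724] z-tcp -0.23095786529107654 seam -0.2194775334350474
scene8 bottom [0.0095 0.0021 0.0651] z-tcp -0.23037066775604853 seam -0.2206490824234828
scene9 bottom [0.009  0.0023 0.0596] z-tcp -0.23029976655985468 seam -0.22020120426090556
block top front edge [0.0087 0.0033 0.0455]
```

Geometry gives about 2.2 mm of compression and force about 3.1 mm, so both put it mid-travel. Now I hold for the reading.

```bash
for i in 1; do :; done
python3 -m pendant '[[1,0,0,0,0],[1,0,0,0,0],[1,0,0,0,0],[1,0,0,0,0],[1,0,0,0,0]]' | tail -3
python3 -m pendant '[[1,0,0,0,0],[1,0,0,0,0],[1,0,0,0,0],[1,0,0,0,0],[1,0,0,0,0]]' | tail -3
python3 -m pendant '[[1,0,0,0,0],[1,0,0,0,0],[1,0,0,0,0],[1,0,0,0,0],[1,0,0,0,0]]' | tail -3
python3 -m pendant '[[1,0,0,0,0],[1,0,0,0,0],[1,0,0,0,0],[1,0,0,0,0],[1,0,0,0,0]]' | tail -3
python3 f.py
python3 - <<'E'
from rig import bot
from meas import *
for n in("scene","top"):
    d=bot.get_image(n);pickle.dump(d,open(n+"10.pkl","wb"))
    cv2.imwrite(f"pics/{n}10.png",d["color"])
tiltm("scene10",[(330,262,341,284)])
edges("scene10",range(262,280),323,333)
d=ld("scene10");R=np.array([[np.cos(np.radians(19)),-np.sin(np.radians(19))],[np.sin(np.radians(19)),np.cos(np.radians(19))]]);T=np.array([.5325,.1392])
g=cv2.cvtColor(d["color"],cv2.COLOR_BGR2GRAY).astype(float)
Q=[]
for v in range(262,278):
    r=np.diff(g[v,323:333]);i=np.argmax(r);ray,o=rays(d,[(323.5+i,v)]);o2=(o[:2]-T)@R;b=ray[0][:2]@R;Q.append((o2+b*(.009-o2[0])/b[0])[1])
print("left edge y",np.mean(Q))
E
```

```text
tool_rot: [180.0, 0.0, -161.0]
force: [-0.7, -0.3, 2.8]
grip_width: 0.346
tool_rot: [180.0, 0.0, -161.0]
force: [0.3, -1.1, 3.3]
grip_width: 0.342
tool_rot: [180.0, 0.0, -161.0]
force: [0.5, -0.1, 2.8]
grip_width: 0.344
tool_rot: [180.0, 0.0, -161.0]
force: [0.5, -0.9, 3.7]
grip_width: 0.344
F [ 0.59 -0.36  2.94] sd [0.23 0.32 0.65] pos [0.53762 0.14133 0.28992] 17.525
scene10 234 lean rad (top to -x +): 0.00610924285010106 +- 0.0026799633239231067 yaw 0.33002573307924593 rms 0.0006813403530914687 z range 0.07511965175525959 0.14110546706983285
edge slope du/dv -0.02827974015945397 res 0.3279612953758753 u mid 327.31866167892287
left edge y -0.014845010840047612
```

View pics/scene10.png

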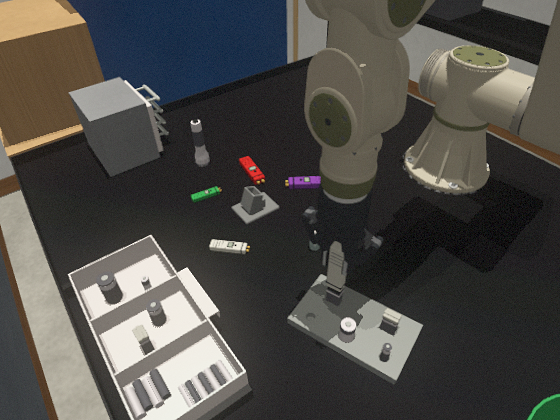

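The scene shows the tester upright on the bare block (335,270). The capped block, cells, vial (315,238) and flashlight (199,145) are at their starting pixels, and the force has been steady for over 2.5 s. I hand in.

```bash
python3 - <<'E'
from rig import bot
print(bot.close_job())
E
```

```text
the job is handed in; nothing more can be done
None
```

I handed the job in with the tester still gripped and pressed on the bare block's terminals; no verdict was reported. The clock stood at about 17.6 s of the 43 s allowed.

**How it went:** I gripped the larger pale tester across its 30 mm and drew it 29 mm up its sleeve. Because the tool only points down, I tipped the tester upright in the pads by pushing it against the sleeve rim. I then lifted it out, turned it to match the 109° terminal line, set it on the bare block and held it still for about 3 s.

**Last checks**

| Check | Result |
|---|---|
| Tilt of the tester | about 0.006 rad |
| Offset from the terminal midpoint | about 0.2 mm along each block axis |
| Contact force | about 3.9 N with the in-air reading taken off, steady through the hold |
| Gripper opening | 29 mm, still holding |
| Bare block | still upright when I last measured it, just before the hold |
| Capped block, cells, vial, flashlight | no visible movement in the last scene picture |

**Where checks disagreed or fell short:**
- **Contact depth:** force gives about 3.1 mm and picture geometry about 2.2 mm; both are inside the 0.8 to 5.4 mm range.
- **First press:** the contacts briefly went about 5.3 mm in, at about 6 N, before I backed off. That is close to bottomed but well under the 15 N limit.
- **Views at the block:** the arm blocked the top camera there, so the final alignment rests on the scene camera and the arm's own readings.

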